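# Sort the hall rack's odds and ends into their trays

### The job

Sort the things in the row back into the hall rack's trays: both lanterns into the black tray, both octagonal gift tins into the green tray, and the blue cup into the white tray. Set each one down gently, without dropping it, upright and flat on the tray's floor beside anything already there, and leave the glass teapot and the cake stand where they are.

Things in the scene. Friction and masses are not known exactly. Their poses are not given: they have to be found in the camera images.
- silver_tin: Silver octagonal gift tin with its lid on: regular octagon 60 mm across flats (65 mm across corners), 60 mm tall, straight sides, about 0.16 kg. Origin: centre of its underside, z up. Its own x and y axes are each square to a pair of flats (flats every 45 degrees).
- violet_tin: Smaller violet octagonal gift tin with its lid on: regular octagon 48 mm across flats (52 mm across corners), 50 mm tall, straight sides, about 0.11 kg. Origin: centre of its underside, z up. Its own x and y axes are each square to a pair of flats.
- red_lantern: Small red plastic tea-light lantern: square body 52 x 52 mm with flat upright sides up to 74 mm height (clear panes between red corner posts), then a 36 mm square cap to 80 mm and a thin wire loop to 92 mm. About 0.13 kg. Origin: centre of its underside, z up, x and y square to the sides. Take it by the flat sides of the body.
- yellow_lantern: The same lantern in yellow: square body 52 x 52 mm with flat upright sides to 74 mm, cap to 80 mm, wire loop to 92 mm, about 0.13 kg. Origin: centre of its underside, z up, x and y square to the sides.
- cup: Blue ceramic tea cup without a handle, standing upright: round, 60 mm outside diameter (52 mm at the foot, straight wall from 6 mm up), 66 mm tall, wall 4 mm, open on top, about 0.17 kg. Origin: centre of its underside, z up.
- tray_lanterns: Black shallow tray, fixed to the table: 140 mm along its x, 200 mm along its y, 18 mm tall, walls 5 mm, inside 130 x 190 mm, inner floor 5 mm above its underside. Origin: centre of its underside (on the table, z = 0), z up.
- tray_tins: Green shallow tray, fixed to the table, same size and origin as the black one (long side along its own y).
- tray_cup: White shallow tray, fixed to the table, same size and origin as the black one (long side along its own y).
- teapot: Bystander: glass teapot with steel lid, 113 mm tall, body 124 mm in diameter, spout and handle reaching 100 mm either way along its own x. It stands to the left of the work. Origin: centre of its underside.
- cake_stand: Bystander: stainless steel cake stand, plate 200 mm in diameter, top 86 mm above the table, on a foot 110 mm in diameter. It stands to the right of the work. Origin: centre of its underside.
Mind the look-alikes: they are no part of the job. Of the things shaped like the silver_tin, the silver one is meant.

How it is judged:
By the outcome, as a careful person would: the job done as asked, in the order asked, and still so for the second after the job is handed in, with the robot touching nothing.
It also fails if it takes over 128 s, if anything falls off the work surface, if the arm or the gripper's body presses on something with over 40 N, if the wrist force passes 120 N, or if a joint passes its speed limit or range.

### The arm

A 6-joint arm with a two-finger parallel gripper is mounted at the origin on the work surface. World frame = base frame: x ahead of the robot, y to its left, z up, the work surface at z = 0. Lengths are in m, angles in rad, forces in N, time in s.
With the tool pointing down it reaches from about 0.35 to 0.975 m from the base axis. Payload 4.9 kg.
Tool frame: the origin (TCP) lies at the very end of the fingers, on their centre line; the grasp point (between the pads) lies 19 mm behind it; z points along the fingers, x is the direction in which the jaws open and shut, and the axes are right-handed (so a half turn about z gives the same grasp; the last joint's range is limited). The gripper opens to 85 mm and grips with 20 to 120 N. Pads are 22 mm wide; open, the fingers measure 114 mm over their backs; the gripper's body (76 mm by 85 mm) begins 54 mm behind the grasp point. The pads swing forward as they close: fully open they stand 13 mm farther back than shut.
Start: joints at [-1.369, 0.053, 1.613, -0, 1.476, -0.119], TCP at [0.197, -0.593, 0.231] pointing down, gripper open.
Joint ranges: [-3.01, 3.01], [-1.01, 2.22], [0.06, 2.58], [-1.02, 4.17], [0.09, 2.62], [-3.14, 3.14]. Speed limits (rad/s): [2.57, 2.57, 3.14, 3.14, 3.14, 3.14].

### API

Orientations are given as a rotation vector (axis times angle).
In Python, from station import readout, viewer, ctrl, nets gives the robot as it stands. The module is installed in compiled form; this text tells all that it offers.
- The arm moves only by the tool step_arm, never from a script. Its argument "moves" is a list that holds one entry, the list of rows, each a list of 4 numbers: the shift along the world's x, y, z in cm, then the turn about the world's z in rad. In form: [[[dx, dy, dz, yaw], ...]]. A call has 1 to 10 rows; each row shifts and turns the commanded pose from where the row before left it; what a row does not reach is not made up. A row lasts 1/12 s, in which the tool goes at most 41.7 mm and 7.16 degrees, less where a joint would pass 70% of its speed; a pose out of reach is approached as far as the arm can. A call is refused whole if a number of a shift passes 4.17 or a number of a turn 0.125, either way. A call with a gripper value outside its range is refused whole. "grip" is the closure, from 0 (fully open) to 1 (shut), set as the call begins (left out, the last holds). The fingers move at their own pace and stop on an object; "squeeze" is the grip in N (left out, the last holds). Time passes only in rows, so rows that do not move let the fingers close. It gives the time, the measured TCP pose, the force and the opening at its end, in the units of the state.
- readout.get_obs(): the state, without advancing time (a new reading comes with each control period).
- viewer.get_image(name): name is "side" or "top" or "wrist"; returns the picture (400x640x3 uint8, blue, green, red); there is no depth.
- viewer.calibration(name): a dict with "camera_matrix" (3x3 intrinsics, pixels), "R" (3x3) and "t" (3): a world point X has camera coordinates R X + t. Camera axes: x right, y down, z forward; pixel columns grow to the right and rows downward; lengths in m; the calibration is good to about 2 mm. A picture is of the moment at which its call begins: read the wrist's pose just before it. calibration takes no time and is no camera call; for the wrist camera it gives the pose at the moment of the call.
- ctrl.finish_job(): hands the job in, once; it reports no verdict.
Trained networks look in the newest picture that a camera, given by its name, has taken for a name from the list of things; names that differ only in an ending like _2 or _b are one class to them, and where a whole thing is asked for, a point or a joint stands for the part that bears it (a point fixed in the world has none). Each returns a list of dicts, best first, with "confidence" (0 to 1); they miss things now and then, are a little off and sometimes report something else, mostly with a low value. They report only what shows in the picture. A call takes as long as a camera call. They do not tell look-alikes from the thing itself.
- nets.masks_of(camera, thing): "region" (400x640 bool, what is visible of it) and "box" ([left, top, right, bottom] in pixels, round what is visible of it).
- nets.pinpoint(camera, thing): "at" ([column, row] in pixels: a listed point, or the origin of a listed thing).
The state is a dict: "t": time; "q": joint angles; "dq": joint speeds; "effort": joint torques, N m; "tool_pos": TCP position; "tool_rot": TCP orientation; "contact_force": force on the tool from outside, world axes, zero at the start; "wrist_torque": the same for the moment, N m; "opening": finger opening in m.
Only numpy, scipy, OpenCV 4.12 (cv2) and the standard library are available. Lean on these libraries where they do the work, as an engineer would, in place of code of your own. Each camera call takes 0.05 s, during which the arm holds its last target. There are 200 camera calls.

## Working session

There is one attempt and no reset: what is moved stays moved. The work goes in short steps, Python scripts to look and compute and a tool call to move; the robot and the scene stay as the last step left them, time stands still between calls to the robot, and variables do not carry over. Pictures are saved under pics/ and viewed, about 12 in all and at most 16, crops included, and the job is handed in when it is done.

Besides the shell and the picture viewer there is one more tool, called by a JSON object that holds its "method" and its "body". step_arm: Moves the arm, as the interface text tells. Its arguments: {"type":"object","properties":{"moves":{"type":"array","items":{"type":"array","items":{"type":"array","items":{"type":"number"}}}},"grip":{"type":"number"},"squeeze":{"type":"number"}},"required":["moves"]}

```bash
mkdir -p pics; cat > h.py <<'E'
import numpy as np, cv2
from station import readout, viewer, ctrl, nets
def ray(cam,px,z,c=None):
    c=c or viewer.calibration(cam); K,R,t=[np.array(c[k],float) for k in("camera_matrix","R","t")]
    d=R.T@np.linalg.inv(K)@np.array([px[0],px[1],1.]); o=-R.T@t.ravel()
    return o+d*(z-o[2])/d[2]
def proj(cam,X,c=None):
    c=c or viewer.calibration(cam); K,R,t=[np.array(c[k],float) for k in("camera_matrix","R","t")]
    p=K@(R@np.array(X,float)+t.ravel()); return p[:2]/p[2]
def snap(cam,name):
    im=viewer.get_image(cam); cv2.imwrite(f"pics/{name}.png",im); return im
E
python3 - <<'E'
from h import *
snap("top","top0"); snap("side","side0")
for c in("top","side"):
    k=viewer.calibration(c); print(c,np.round(-np.array(k["R"]).T@np.array(k["t"]).ravel(),3), np.round(k["R"],2).tolist(),k["camera_matrix"][0][0])
for th in "silver_tin violet_tin red_lantern yellow_lantern cup tray_lanterns tray_tins tray_cup teapot cake_stand".split():
    for d in nets.pinpoint("top",th)[:4]: print(th,np.round(d["at"]),round(d["confidence"],2),np.round(ray("top",d["at"],0),3))
E
```

```text
top [ 0.228 -0.024  1.534] [[0.0, -1.0, -0.01], [-0.98, -0.0, -0.18], [0.18, 0.01, -0.98]] 496.1099251587343
side [-0.261  0.917  0.852] [[-0.77, -0.64, 0.02], [-0.37, 0.43, -0.82], [0.52, -0.64, -0.57]] 368.8924073990471
silver_tin [386. 265.] 0.87 [ 0.307 -0.213  0.   ]
silver_tin [217. 251.] 0.68 [0.348 0.308 0.   ]
silver_tin [369. 225.] 0.57 [ 0.43  -0.164  0.   ]
silver_tin [346. 261.] 0.54 [ 0.319 -0.09   0.   ]
violet_tin [217. 249.] 0.61 [0.353 0.306 0.   ]
red_lantern [323. 222.] 0.64 [ 0.438 -0.019  0.   ]
yellow_lantern [410. 251.] 0.82 [ 0.349 -0.29   0.   ]
yellow_lantern [313. 160.] 0.73 [0.639 0.013 0.   ]
cup [266. 222.] 0.77 [0.439 0.156 0.   ]
tray_lanterns [314. 161.] 0.9 [0.634 0.008 0.   ]
tray_tins [234. 172.] 0.89 [0.599 0.265 0.   ]
tray_cup [410. 175.] 0.59 [ 0.59  -0.294  0.   ]
teapot [141. 226.] 0.9 [0.424 0.549 0.   ]
cake_stand [508. 234.] 0.57 [ 0.404 -0.593  0.   ]
```

```bash
python3 - <<'E'
import cv2
a=cv2.imread("pics/top0.png"); cv2.imwrite("pics/top0c.png",cv2.resize(a[120:300,180:450],None,fx=2.9,fy=2.9,interpolation=cv2.INTER_CUBIC))
E
```

```text
(no output)
```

View pics/top0c.png

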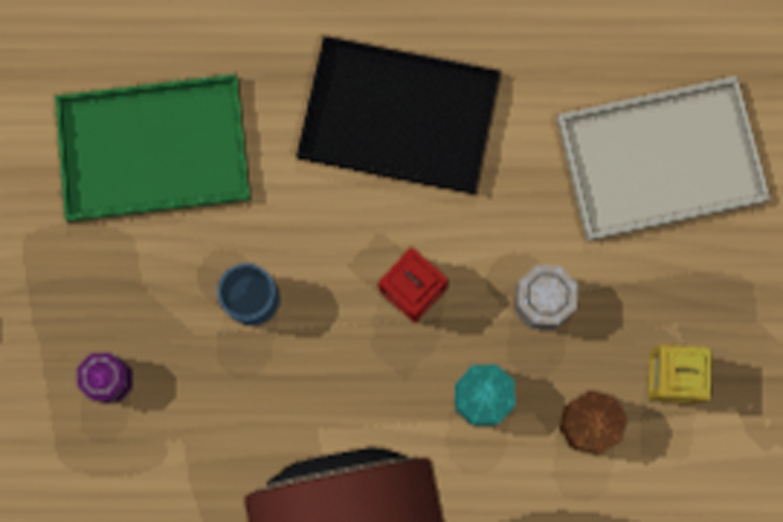

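View pics/side0.png

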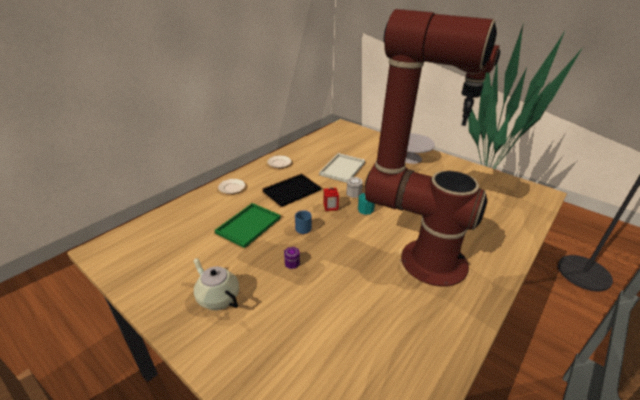

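The top view shows violet tin (217,250), cup (266,222), red lantern (323,222), silver tin (369,225), yellow lantern (413,250), with teal and brown look-alikes at (347,257) and (384,266). All three trays are empty. Next I'll fit the poses.

```bash
cat >> h.py <<'E'
from scipy.optimize import minimize
def sq(w,z): return [(sx*w/2,sy*w/2,z) for sx in(-1,1) for sy in(-1,1)]
def ng(n,r,z): return [(r*np.cos(a),r*np.sin(a),z) for a in (np.arange(n)+.5)*2*np.pi/n]
def box(x,y,z): return [(sx*x/2,sy*y/2,zz) for sx in(-1,1) for sy in(-1,1) for zz in(0,z)]
M=dict(silver_tin=ng(8,.0325,0)+ng(8,.0325,.06),violet_tin=ng(8,.026,0)+ng(8,.026,.05),
 red_lantern=sq(.052,0)+sq(.052,.074)+sq(.036,.08),cup=ng(40,.026,0)+ng(40,.03,.006)+ng(40,.03,.066),tray=box(.14,.2,.018))
M["yellow_lantern"]=M["red_lantern"]
for k in("tray_tins","tray_cup","tray_lanterns"): M[k]=M["tray"]
def fit(cam,th,mask,x0,z=0.,c=None,yaws=None):
    """silhouette fit -> x,y,yaw,IoU ; mask bool"""
    c=c or viewer.calibration(cam); S=4
    ys,xs=np.nonzero(mask); l,t,r,b=xs.min()-12,ys.min()-12,xs.max()+12,ys.max()+12
    l,t=max(l,0),max(t,0); m=cv2.resize(mask[t:b,l:r].astype(np.float32),None,fx=S,fy=S,interpolation=cv2.INTER_LINEAR)
    P=np.array(M[th])
    def cost(v):
        ca,sa=np.cos(v[2]),np.sin(v[2])
        X=np.c_[P[:,0]*ca-P[:,1]*sa+v[0],P[:,0]*sa+P[:,1]*ca+v[1],P[:,2]+z]
        p=np.array([proj(cam,q,c) for q in X]); p=(p-[l,t]+.5)*S-.5
        im=np.zeros(m.shape,np.uint8); cv2.fillPoly(im,[cv2.convexHull(np.round(p*16).astype(np.int32))],1,shift=4)
        return 1-np.minimum(im,m).sum()/np.maximum(im,m).sum()
    best=None
    for y0 in (yaws if yaws is not None else [0]):
        s=[[*x0[:2],y0]]; s+=[[x0[0]+.01,x0[1],y0],[x0[0],x0[1]+.01,y0],[x0[0],x0[1],y0+.2]]
        o=minimize(cost,s[0],method="Nelder-Mead",options=dict(initial_simplex=s,xatol=2e-4,fatol=2e-4,maxiter=150))
        if best is None or o.fun<best.fun: best=o
    return np.round([*best.x,1-best.fun],4)
YAW={"silver_tin":[0,.26,.52],"violet_tin":[0,.26,.52],"cup":[0],"red_lantern":[0,.5,1],"yellow_lantern":[0,.5,1],
 "tray_tins":[-.2,.2],"tray_cup":[-.2,.2],"tray_lanterns":[-.2,.2]}
E
cat > f0.py <<'E'
from h import *
viewer.get_image("top")
G=dict(silver_tin=(.42,-.16),violet_tin=(.353,.306),red_lantern=(.43,-.02),yellow_lantern=(.345,-.29),cup=(.439,.156),tray_lanterns=(.634,.008),tray_tins=(.599,.265),tray_cup=(.59,-.294))
for th,g in G.items():
    z=.03 if "tray" not in th else 0
    p0=proj("top",[*g,z])
    best=None
    for d in nets.masks_of("top",th):
        ys,xs=np.nonzero(d["region"]); e=np.hypot(xs.mean()-p0[0],ys.mean()-p0[1])
        if best is None or e<best[0]: best=(e,d)
    if best is None or best[0]>12: print(th,"none",best and best[0]); continue
    d=best[1]; print(th,round(d["confidence"],2),round(best[0],1),fit("top",th,d["region"],g,yaws=YAW[th]))
E
python3 f0.py
```

```text
silver_tin 0.73 4.3 [ 0.4327 -0.157  -0.1088  0.9349]
violet_tin 0.7 1.8 [0.3483 0.3051 0.1964 0.9125]
red_lantern 0.93 5.2 [ 0.4441 -0.0183  0.8056  0.9306]
yellow_lantern 0.83 3.1 [ 0.3521 -0.2917  1.5286  0.9002]
cup 0.78 1.4 [0.4336 0.1551 0.1188 0.9201]
tray_lanterns 0.63 3.5 [ 0.6372 -0.0027 -0.2106  0.9692]
tray_tins 0.76 1.7 [0.5993 0.2676 0.1253 0.9513]
tray_cup 0.69 1.3 [ 0.5894 -0.2879  0.2312  0.9704]
```

```bash
cat >> h.py <<'E'
from scipy.spatial.transform import Rotation as Ro
def st():
    o=readout.get_obs(); R=Ro.from_rotvec(o["tool_rot"]).as_matrix()
    print("t",round(o["t"],2),"tcp",np.round(o["tool_pos"],4),"jawyaw",round(np.arctan2(R[1,0],R[0,0]),3),"z",np.round(R[:,2],2),"F",np.round(o["contact_force"],1),"open",round(o["opening"],4),"q",np.round(o["q"],2)); return o
E
python3 -c "
from h import *
st(); c=viewer.calibration('wrist'); print(-c['R'].T@c['t'].ravel(), c['R'][2], c['camera_matrix'])"
```

```text
t 1.05 tcp [ 0.1971 -0.5931  0.2313] jawyaw -1.25 z [ 0. -0. -1.] F [-0.9 -0.1 -0.4] open 0.0854 q [-1.37  0.05  1.61 -0.    1.48 -0.12]
[ 0.27215837 -0.56872165  0.37300184] [-0.28919999 -0.09602645 -0.95244017] [[278.00477789   0.         314.29122301]
 [  0.         278.00477789 197.51231515]
 [  0.           0.           1.        ]]
```

{"method": "step_arm", "body": {"moves": [[[1.55,3.01,-0.3,0.121],[1.55,3.01,-0.3,0.121],[1.55,3.01,-0.3,0.121],[1.55,3.01,-0.3,0.121],[1.55,3.01,-0.3,0.121],[1.55,3.01,-0.3,0.121],[1.55,3.01,-0.3,0.121],[1.55,3.01,-0.3,0.121],[1.55,3.01,-0.3,0.121],[1.55,3.01,-0.3,0.121]]], "grip": 0, "squeeze": 30}}

```text
t: 1.88
tool_pos: [0.3525, -0.2906, 0.2014]
tool_rot: [3.141, -0.054, 0.001]
contact_force: [1.3, 0.0, 0.3]
opening: 0.0856
```

{"method": "step_arm", "body": {"moves": [[[0,0,0,0],[0,0,0,0],[0,0,0,0]]]}}

```text
t: 2.13
tool_pos: [0.3521, -0.2924, 0.2016]
tool_rot: [3.14, -0.064, 0.0]
contact_force: [-0.9, -0.5, 0.1]
opening: 0.0858
```

```bash
cat > w.py <<'E'
import sys
from h import *
# usage: w.py thing x y [z] name
th,x,y,z,name=sys.argv[1],float(sys.argv[2]),float(sys.argv[3]),float(sys.argv[4]),sys.argv[5]
o=st(); c=viewer.calibration("wrist"); im=snap("wrist",name); p0=proj("wrist",[x,y,z+.03],c); best=None
for d in nets.masks_of("wrist",th):
    ys,xs=np.nonzero(d["region"]); e=np.hypot(xs.mean()-p0[0],ys.mean()-p0[1]); print("det",round(d["confidence"],2),round(e,1),d["box"])
    if best is None or e<best[0]: best=(e,d)
if best:
    v=fit("wrist",th,best[1]["region"],(x,y),z,c,YAW[th]); print(th,v)
    print("d cm",np.round((v[:2]-o["tool_pos"][:2])*100,2))
    mm=best[1]["region"].astype(np.uint8); cs,_=cv2.findContours(mm,0,1); cv2.drawContours(im,cs,-1,(255,0,255),1)
    P=np.array(M[th]);ca,sa=np.cos(v[2]),np.sin(v[2])
    q=np.array([proj("wrist",[a*ca-b*sa+v[0],a*sa+b*ca+v[1],h+z],c) for a,b,h in P])
    for a in q: cv2.circle(im,tuple(int(k) for k in np.round(a)),2,(0,255,0),-1)
    cv2.imwrite(f"pics/{name}.png",im)
E
python3 w.py yellow_lantern .352 -.292 0 w1
```

```text
t 2.13 tcp [ 0.3521 -0.2924  0.2016] jawyaw -0.041 z [ 0. -0. -1.] F [-0.9 -0.5  0.1] open 0.0858 q [-0.86 -0.35  2.02 -0.    1.47 -0.81]
det 0.64 4.3 [287.0, 150.0, 342.8, 213.2]
yellow_lantern [ 0.3531 -0.2916 -0.0673  0.9606]
d cm [0.1  0.08]
```

View pics/w1.png

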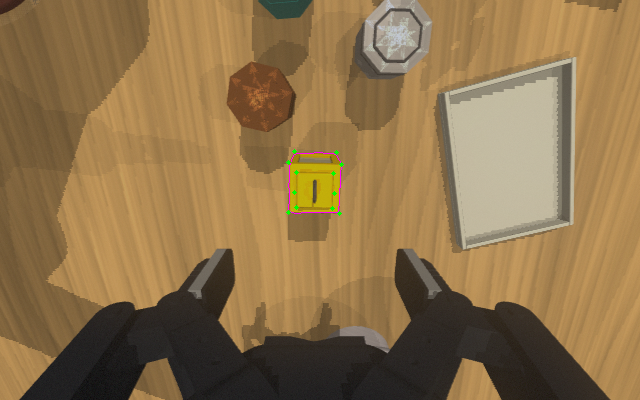

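The wrist view shows the yellow lantern at (315,183), and the fitted model matches the mask. The gripper is centred, so I'll descend and grip.

{"method": "step_arm", "body": {"moves": [[[0.1,0.08,-3.5,-0.01],[0,0,-3.5,0],[0,0,-3.5,0],[0,0,-3.0,0],[0,0,-2.0,0],[0,0,-1.6,0],[0,0,0,0],[0,0,0,0]]]}}

```text
t: 2.9
tool_pos: [0.3522, -0.2917, 0.0297]
tool_rot: [-3.139, 0.082, 0.002]
contact_force: [-0.6, -0.1, -0.3]
opening: 0.0852
```

{"method": "step_arm", "body": {"moves": [[[0,0,0,0],[0,0,0,0],[0,0,0,0],[0,0,0,0],[0,0,0,0],[0,0,0,0],[0,0,0,0],[0,0,0,0]]], "grip": 1, "squeeze": 30}}

```text
t: 3.57
tool_pos: [0.3539, -0.2926, 0.0321]
tool_rot: [3.138, -0.078, 0.003]
contact_force: [-0.9, -0.8, 6.3]
opening: 0.0519
```

{"method": "step_arm", "body": {"moves": [[[0,0,2,0],[0,0,3.5,0],[0,0,3.5,0],[0,0,2,0]]]}}

```text
t: 3.9
tool_pos: [0.354, -0.292, 0.1439]
tool_rot: [3.138, -0.078, 0.005]
contact_force: [0.3, -0.3, -0.7]
opening: 0.0518
```

{"method": "step_arm", "body": {"moves": [[[2.75,2.45,0,-0.016],[2.75,2.45,0,-0.016],[2.75,2.45,0,-0.016],[2.75,2.45,0,-0.016],[2.75,2.45,0,-0.016],[2.75,2.45,0,-0.016],[2.75,2.45,0,-0.016],[2.75,2.45,0,-0.016],[2.75,2.45,0,-0.016],[2.75,2.45,0,-0.016]]]}}

```text
t: 4.73
tool_pos: [0.6287, -0.0444, 0.1396]
tool_rot: [-3.124, 0.33, 0.002]
contact_force: [0.3, -0.1, -1.2]
opening: 0.0517
```

{"method": "step_arm", "body": {"moves": [[[0,0,-3,0],[0,0,-3,0],[0,0,-2,0],[0,0,0,0],[0,0,0,0],[0,0,0,0]]]}}

```text
t: 5.23
tool_pos: [0.6288, -0.0464, 0.0616]
tool_rot: [3.124, -0.329, 0.003]
contact_force: [1.1, -0.2, -1.7]
opening: 0.0517
```

```bash
python3 - <<'E'
from h import *
st(); a=snap("side","s1"); cv2.imwrite("pics/s1c.png",cv2.resize(a[120:280,190:410],None,fx=3,fy=3,interpolation=cv2.INTER_CUBIC))
E
python3 w.py tray_lanterns .637 -.003 0 w2
```

```text
t 5.23 tcp [ 0.6288 -0.0464  0.0616] jawyaw -0.21 z [ 0. -0. -1.] F [ 1.1 -0.2 -1.7] open 0.0517 q [-0.19  0.22  1.73  0.    1.19  0.02]
t 5.28 tcp [ 0.6295 -0.0467  0.0626] jawyaw -0.21 z [ 0. -0. -1.] F [-0.3 -0.3 -2.8] open 0.0516 q [-0.19  0.22  1.72  0.    1.19  0.02]
det 0.66 57.1 [188.0, 0.0, 429.2, 278.5]
tray_lanterns [ 0.6502  0.0569 -0.2021  0.8925]
d cm [ 2.07 10.36]
```

View pics/w2.png

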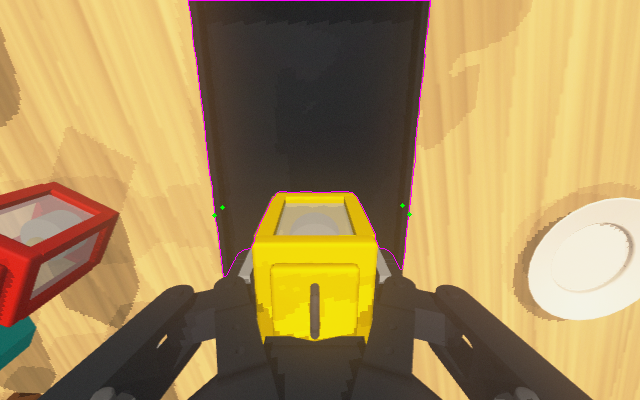

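The lantern is centred across the black tray: tray walls at columns 215 and 408, lantern at 255–375. Lowering it.

{"method": "step_arm", "body": {"moves": [[[0,0,-1,0],[0,0,-0.8,0],[0,0,-0.3,0],[0,0,-0.1,0],[0,0,0,0],[0,0,0,0]]]}}

```text
t: 5.88
tool_pos: [0.6279, -0.0463, 0.038]
tool_rot: [3.124, -0.329, -0.001]
contact_force: [-0.1, 0.1, -2.0]
opening: 0.0516
```

{"method": "step_arm", "body": {"moves": [[[0,0,-0.1,0],[0,0,-0.1,0],[0,0,0,0],[0,0,0,0]]]}}

```text
t: 6.22
tool_pos: [0.6283, -0.0463, 0.0372]
tool_rot: [3.124, -0.329, 0.001]
contact_force: [-2.7, 0.9, 4.6]
opening: 0.0515
```

{"method": "step_arm", "body": {"moves": [[[0,0,0,0],[0,0,0,0],[0,0,0,0],[0,0,0,0],[0,0,0,0]]], "grip": 0}}

```text
t: 6.63
tool_pos: [0.628, -0.0463, 0.0361]
tool_rot: [-3.124, 0.329, 0.0]
contact_force: [0.0, 0.3, 0.1]
opening: 0.0851
```

{"method": "step_arm", "body": {"moves": [[[0,0,2,0],[0,0,3.5,0],[0,0,3.5,0],[0,0,3.5,0],[0,0,3.5,0]]]}}

```text
t: 7.05
tool_pos: [0.6278, -0.0463, 0.1977]
tool_rot: [-3.124, 0.329, 0.0]
contact_force: [0.2, -0.6, 0.7]
opening: 0.0852
```

{"method": "step_arm", "body": {"moves": [[[-3.07,0.47,0,-0.0925],[-3.07,0.47,0,-0.0925],[-3.07,0.47,0,-0.0925],[-3.07,0.47,0,-0.0925],[-3.07,0.47,0,-0.0925],[-3.07,0.47,0,-0.0925],[0,0,0,0],[0,0,0,0]]]}}

```text
t: 7.72
tool_pos: [0.4429, -0.0179, 0.1962]
tool_rot: [-2.915, 1.172, -0.002]
contact_force: [0.2, -0.4, 0.3]
opening: 0.0851
```

```bash
python3 w.py red_lantern .444 -.018 0 w3
```

```text
t 7.72 tcp [ 0.4429 -0.0179  0.1962] jawyaw -0.764 z [ 0. -0. -1.] F [ 0.2 -0.4  0.3] open 0.0851 q [-0.21 -0.39  2.06  0.    1.47  0.56]
det 0.78 2.2 [288.6, 152.3, 341.1, 216.6]
red_lantern [ 0.446  -0.0163  0.8234  0.9634]
d cm [0.31 0.16]
```

View pics/w3.png

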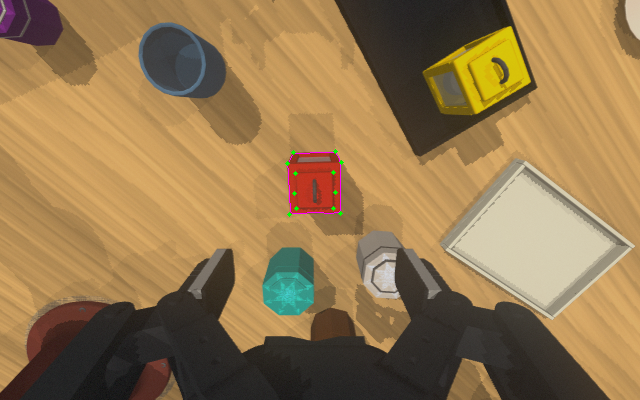

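Red lantern at (315,183), squared to the jaws; yellow lantern stands upright in the black tray at (490,75).

{"method": "step_arm", "body": {"moves": [[[0.25,0.12,-3.5,0.01],[0,0,-3.5,0],[0,0,-3.5,0],[0,0,-3.0,0],[0,0,-2.0,0],[0,0,-1.0,0],[0,0,0,0],[0,0,0,0]]]}}

```text
t: 8.48
tool_pos: [0.4473, -0.0171, 0.0317]
tool_rot: [2.92, -1.158, -0.0]
contact_force: [-1.0, 0.1, -0.2]
opening: 0.0857
```

{"method": "step_arm", "body": {"moves": [[[0,0,0,0],[0,0,0,0],[0,0,0,0],[0,0,0,0],[0,0,0,0],[0,0,0,0],[0,0,0,0],[0,0,0,0]]], "grip": 1}}

```text
t: 9.15
tool_pos: [0.4479, -0.0171, 0.0331]
tool_rot: [-2.92, 1.158, -0.005]
contact_force: [-0.0, 0.4, 6.8]
opening: 0.0517
```

{"method": "step_arm", "body": {"moves": [[[0,0,2,0],[0,0,3.5,0],[0,0,3.5,0],[0,0,2,0],[0,0,0,0]]]}}

```text
t: 9.57
tool_pos: [0.4497, -0.0176, 0.1472]
tool_rot: [-2.919, 1.157, -0.017]
contact_force: [0.6, 0.3, -1.3]
opening: 0.0516
```

{"method": "step_arm", "body": {"moves": [[[2.83,0.84,0,0.078],[2.83,0.84,0,0.078],[2.83,0.84,0,0.078],[2.83,0.84,0,0.078],[2.83,0.84,0,0.078],[2.83,0.84,0,0.078],[2.83,0.84,0,0.078],[0,0,-3,0],[0,0,-3,0],[0,0,-2,0]]]}}

```text
t: 10.4
tool_pos: [0.6423, 0.0422, 0.0562]
tool_rot: [3.124, -0.327, -0.009]
contact_force: [-0.6, 0.3, -3.0]
opening: 0.052
```

{"method": "step_arm", "body": {"moves": [[[0,0,-1,0],[0,0,-0.8,0],[0,0,-0.2,0],[0,0,0,0],[0,0,0,0],[0,0,0,0]]]}}

```text
t: 10.9
tool_pos: [0.6458, 0.0418, 0.0433]
tool_rot: [-3.124, 0.328, -0.005]
contact_force: [-0.5, 0.6, -0.7]
opening: 0.0516
```

{"method": "step_arm", "body": {"moves": [[[0,0,-0.2,0],[0,0,-0.1,0],[0,0,-0.1,0],[0,0,0,0],[0,0,0,0]]]}}

```text
t: 11.32
tool_pos: [0.645, 0.0418, 0.0382]
tool_rot: [3.124, -0.328, 0.002]
contact_force: [-1.2, -0.8, 3.7]
opening: 0.0515
```

{"method": "step_arm", "body": {"moves": [[[0,0,-0.1,0],[0,0,-0.1,0],[0,0,0,0],[0,0,0,0]]]}}

```text
t: 11.65
tool_pos: [0.645, 0.0418, 0.0382]
tool_rot: [3.124, -0.327, 0.0]
contact_force: [-6.9, 0.3, 13.2]
opening: 0.0516
```

{"method": "step_arm", "body": {"moves": [[[0,0,0,0],[0,0,0,0],[0,0,0,0],[0,0,0,0],[0,0,0,0]]], "grip": 0}}

```text
t: 12.07
tool_pos: [0.6441, 0.0419, 0.0347]
tool_rot: [3.124, -0.328, -0.001]
contact_force: [1.0, 0.9, 0.0]
opening: 0.0854
```

{"method": "step_arm", "body": {"moves": [[[0,0,2,0],[0,0,3.5,0],[0,0,3.5,0],[0,0,3.5,0],[0,0,3.5,0]]]}}

```text
t: 12.48
tool_pos: [0.6441, 0.0419, 0.1965]
tool_rot: [3.124, -0.328, -0.001]
contact_force: [-0.6, 0.0, -0.5]
opening: 0.0852
```

{"method": "step_arm", "body": {"moves": [[[-2.65,-2.49,0,0.0125],[-2.65,-2.49,0,0.0125],[-2.65,-2.49,0,0.0125],[-2.65,-2.49,0,0.0125],[-2.65,-2.49,0,0.0125],[-2.65,-2.49,0,0.0125],[-2.65,-2.49,0,0.0125],[-2.65,-2.49,0,0.0125],[0,0,0,0],[0,0,0,0]]]}}

```text
t: 13.32
tool_pos: [0.4316, -0.1583, 0.1953]
tool_rot: [-3.137, 0.177, -0.001]
contact_force: [0.9, -0.6, 0.6]
opening: 0.0852
```

```bash
python3 w.py silver_tin .433 -.157 0 w4
```

```text
t 13.32 tcp [ 0.4316 -0.1583  0.1953] jawyaw -0.112 z [ 0. -0. -1.] F [ 0.9 -0.6  0.6] open 0.0852 q [-0.51 -0.34  2.02  0.    1.45 -0.4 ]
det 0.79 116.5 [174.4, 195.5, 243.6, 264.5]
det 0.59 116.2 [169.7, 98.9, 249.3, 163.8]
det 0.58 1.3 [284.3, 149.2, 345.4, 213.6]
silver_tin [ 0.4336 -0.1555 -0.0073  0.9582]
d cm [0.2  0.28]
```

View pics/w4.png

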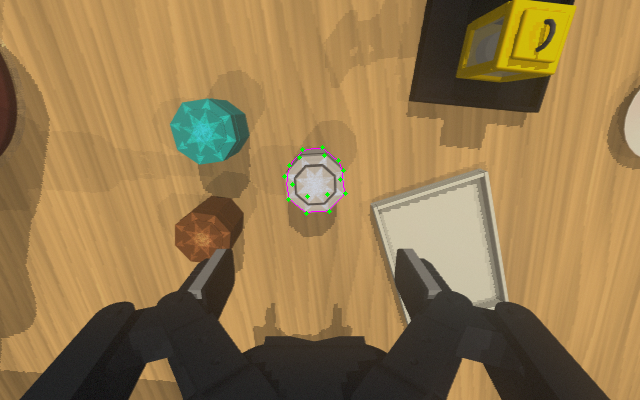

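Silver tin at (315,182), fit good; teal and brown look-alikes lie at left, out of the fingers' way.

{"method": "step_arm", "body": {"moves": [[[0.2,0.26,-3.5,0.09],[0,0,-3.5,0],[0,0,-3.5,0],[0,0,-3.5,0],[0,0,-2.0,0],[0,0,-1.3,0],[0,0,0,0],[0,0,0,0]]]}}

```text
t: 14.08
tool_pos: [0.4346, -0.1536, 0.0216]
tool_rot: [-3.14, 0.027, 0.003]
contact_force: [-0.0, -1.0, 0.2]
opening: 0.0855
```

{"method": "step_arm", "body": {"moves": [[[0,0,0,0],[0,0,0,0],[0,0,0,0],[0,0,0,0],[0,0,0,0],[0,0,0,0],[0,0,0,0],[0,0,0,0]]], "grip": 1}}

```text
t: 14.75
tool_pos: [0.4359, -0.1553, 0.0241]
tool_rot: [3.14, -0.03, 0.005]
contact_force: [-0.1, 1.3, 5.8]
opening: 0.0599
```

{"method": "step_arm", "body": {"moves": [[[0,0,2,0],[0,0,3.5,0],[0,0,3.5,0],[0,0,3.5,0],[0,0,0.5,0],[0,0,0,0]]]}}

```text
t: 15.25
tool_pos: [0.4363, -0.1557, 0.1557]
tool_rot: [3.138, -0.03, 0.01]
contact_force: [-0.1, -0.3, -2.3]
opening: 0.0595
```

{"method": "step_arm", "body": {"moves": [[[1.69,3.78,0,0.0145],[1.69,3.78,0,0.0145],[1.69,3.78,0,0.0145],[1.69,3.78,0,0.0145],[1.69,3.78,0,0.0145],[1.69,3.78,0,0.0145],[1.69,3.78,0,0.0145],[1.69,3.78,0,0.0145],[1.69,3.78,0,0.0145],[1.69,3.78,0,0.0145]]]}}

```text
t: 16.08
tool_pos: [0.6022, 0.225, 0.1486]
tool_rot: [3.134, 0.199, -0.008]
contact_force: [0.8, -0.5, -3.0]
opening: 0.0599
```

{"method": "step_arm", "body": {"moves": [[[0,0,0,0],[0,0,-3.5,0],[0,0,-3.5,0],[0,0,-2.5,0],[0,0,-1.5,0],[0,0,-0.5,0],[0,0,0,0],[0,0,0,0]]]}}

```text
t: 16.75
tool_pos: [0.6041, 0.2233, 0.0381]
tool_rot: [-3.135, -0.197, -0.002]
contact_force: [0.2, 0.1, -1.4]
opening: 0.0595
```

{"method": "step_arm", "body": {"moves": [[[0,0,-0.5,0],[0,0,-0.2,0],[0,0,0,0],[0,0,0,0]]]}}

```text
t: 17.08
tool_pos: [0.6039, 0.2234, 0.0311]
tool_rot: [-3.135, -0.198, -0.002]
contact_force: [0.5, -0.5, -1.9]
opening: 0.0594
```

{"method": "step_arm", "body": {"moves": [[[0,0,-0.1,0],[0,0,-0.1,0],[0,0,0,0],[0,0,0,0]]]}}

```text
t: 17.42
tool_pos: [0.604, 0.2235, 0.0292]
tool_rot: [-3.135, -0.198, -0.002]
contact_force: [-1.0, 0.2, 2.8]
opening: 0.0597
```

{"method": "step_arm", "body": {"moves": [[[0,0,-0.05,0],[0,0,0,0],[0,0,0,0]]]}}

```text
t: 17.67
tool_pos: [0.604, 0.2235, 0.0292]
tool_rot: [-3.135, -0.198, -0.001]
contact_force: [-3.7, -0.1, 5.7]
opening: 0.0596
```

{"method": "step_arm", "body": {"moves": [[[0,0,0,0],[0,0,0,0],[0,0,0,0],[0,0,0,0],[0,0,0,0]]], "grip": 0}}

```text
t: 18.08
tool_pos: [0.6034, 0.2232, 0.0275]
tool_rot: [3.135, 0.198, -0.001]
contact_force: [0.1, 0.3, 0.4]
opening: 0.0851
```

{"method": "step_arm", "body": {"moves": [[[0,0,2,0],[0,0,3.5,0],[0,0,3.5,0],[0,0,3.5,0],[0,0,4,0]]]}}

```text
t: 18.5
tool_pos: [0.6025, 0.2231, 0.193]
tool_rot: [3.135, 0.198, -0.004]
contact_force: [0.9, 0.4, -0.1]
opening: 0.0854
```

{"method": "step_arm", "body": {"moves": [[[-3.66,1.16,0,0.01],[-3.66,1.16,0,0.01],[-3.66,1.16,0,0.01],[-3.66,1.16,0,0.01],[-3.66,1.16,0,0.01],[-3.66,1.16,0,0.01],[-3.66,1.16,0,0.01],[0,0,0,0],[0,0,0,0]]]}}

```text
t: 19.25
tool_pos: [0.346, 0.305, 0.1928]
tool_rot: [-3.126, -0.312, -0.002]
contact_force: [1.0, -0.1, -0.0]
opening: 0.0856
```

```bash
python3 w.py violet_tin .348 .305 0 w5
```

```text
t 19.25 tcp [0.346  0.305  0.1928] jawyaw 0.199 z [ 0.  0. -1.] F [ 1.  -0.1 -0. ] open 0.0856 q [ 0.56 -0.33  2.02 -0.    1.45  0.36]
det 0.82 1.1 [291.9, 154.5, 339.6, 206.7]
violet_tin [0.3487 0.3067 0.8651 0.9668]
d cm [0.27 0.17]
```

View pics/w5.png

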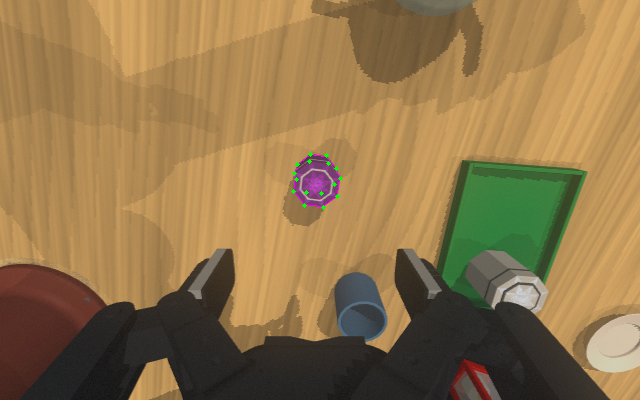

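Violet tin at (316,181), fit yaw ≈0.08; silver tin upright in the green tray at (508,280).

{"method": "step_arm", "body": {"moves": [[[0.25,0.16,-3.5,-0.11],[0,0,-3.5,0],[0,0,-3.5,0],[0,0,-3.5,0],[0,0,-2.5,0],[0,0,-1.4,0],[0,0,0,0],[0,0,0,0]]]}}

```text
t: 20.02
tool_pos: [0.3503, 0.3054, 0.0131]
tool_rot: [3.138, 0.132, -0.003]
contact_force: [0.2, 0.7, 0.6]
opening: 0.0857
```

{"method": "step_arm", "body": {"moves": [[[0,0,0,0],[0,0,0,0],[0,0,0,0],[0,0,0,0],[0,0,0,0],[0,0,0,0],[0,0,0,0],[0,0,0,0]]], "grip": 1}}

```text
t: 20.68
tool_pos: [0.351, 0.3068, 0.0155]
tool_rot: [-3.137, -0.135, -0.004]
contact_force: [-0.3, -0.0, 6.6]
opening: 0.0474
```

{"method": "step_arm", "body": {"moves": [[[0,0,2,0],[0,0,3.5,0],[0,0,3.5,0],[0,0,3.5,0],[0,0,0.5,0],[0,0,0,0]]]}}

```text
t: 21.18
tool_pos: [0.3515, 0.3073, 0.1473]
tool_rot: [-3.135, -0.135, -0.01]
contact_force: [-1.0, 0.0, -2.2]
opening: 0.0472
```

{"method": "step_arm", "body": {"moves": [[[3.47,0.08,0,0.006],[3.47,0.08,0,0.006],[3.47,0.08,0,0.006],[3.47,0.08,0,0.006],[3.47,0.08,0,0.006],[3.47,0.08,0,0.006],[3.47,0.08,0,0.006],[0,0,0,0]]]}}

```text
t: 21.85
tool_pos: [0.5961, 0.3102, 0.1394]
tool_rot: [3.133, 0.197, -0.004]
contact_force: [-1.1, -0.1, -0.2]
opening: 0.0474
```

{"method": "step_arm", "body": {"moves": [[[0,0,-3.5,0],[0,0,-3.5,0],[0,0,-2.5,0],[0,0,-1.5,0],[0,0,-0.5,0],[0,0,0,0],[0,0,0,0]]]}}

```text
t: 22.43
tool_pos: [0.5932, 0.312, 0.0297]
tool_rot: [-3.135, -0.201, -0.002]
contact_force: [-0.3, 0.1, -0.3]
opening: 0.0475
```

{"method": "step_arm", "body": {"moves": [[[0,0,-0.5,0],[0,0,-0.2,0],[0,0,0,0],[0,0,0,0]]]}}

```text
t: 22.77
tool_pos: [0.5931, 0.3119, 0.0226]
tool_rot: [-3.135, -0.201, -0.002]
contact_force: [-0.0, 0.2, -1.3]
opening: 0.0476
```

{"method": "step_arm", "body": {"moves": [[[0,0,-0.1,0],[0,0,-0.1,0],[0,0,0,0],[0,0,0,0]]]}}

```text
t: 23.1
tool_pos: [0.5932, 0.3119, 0.0206]
tool_rot: [-3.135, -0.201, -0.002]
contact_force: [-0.6, 0.1, 2.3]
opening: 0.0473
```

{"method": "step_arm", "body": {"moves": [[[0,0,-0.05,0],[0,0,0,0],[0,0,0,0]]]}}

```text
t: 23.35
tool_pos: [0.5932, 0.3118, 0.0205]
tool_rot: [-3.135, -0.201, -0.001]
contact_force: [-1.3, -1.1, 5.3]
opening: 0.0476
```

{"method": "step_arm", "body": {"moves": [[[0,0,0,0],[0,0,0,0],[0,0,0,0],[0,0,0,0]]], "grip": 0.3}}

```text
t: 23.68
tool_pos: [0.5924, 0.3116, 0.0188]
tool_rot: [3.135, 0.201, -0.001]
contact_force: [-0.2, 0.4, 0.3]
opening: 0.0601
```

{"method": "step_arm", "body": {"moves": [[[0,0,2,0],[0,0,3.5,0],[0,0,3.5,0],[0,0,4,0],[0,0,4,0]]]}}

```text
t: 24.1
tool_pos: [0.592, 0.3114, 0.19]
tool_rot: [3.135, 0.201, -0.003]
contact_force: [0.6, -0.3, 0.0]
opening: 0.06
```

{"method": "step_arm", "body": {"moves": [[[-2.65,-2.62,0,0],[-2.65,-2.62,0,0],[-2.65,-2.62,0,0],[-2.65,-2.62,0,0],[-2.65,-2.62,0,0],[-2.65,-2.62,0,0],[0,0,0,0],[0,0,0,0]]], "grip": 0}}

```text
t: 24.77
tool_pos: [0.4325, 0.1536, 0.1889]
tool_rot: [-3.135, -0.198, -0.001]
contact_force: [0.0, 0.6, 0.0]
opening: 0.0856
```

```bash
python3 w.py cup .434 .155 0 w6
```

```text
t 24.77 tcp [0.4325 0.1536 0.1889] jawyaw 0.126 z [ 0.  0. -1.] F [0.  0.6 0. ] open 0.0856 q [ 0.18 -0.33  2.03  0.    1.44  0.05]
det 0.72 3.5 [288.2, 150.5, 350.5, 217.3]
cup [0.4353 0.1565 0.1295 0.9617]
d cm [0.28 0.29]
```

View pics/w6.png

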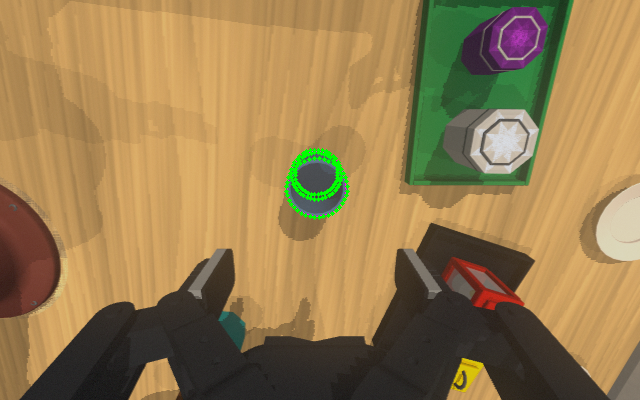

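Cup at (317,183); both tins stand in the green tray, at (505,40) and (490,140).

{"method": "step_arm", "body": {"moves": [[[0.27,0.27,-3.5,0],[0,0,-3.5,0],[0,0,-3.5,0],[0,0,-3.0,0],[0,0,-2.0,0],[0,0,-1.0,0],[0,0,0,0],[0,0,0,0]]]}}

```text
t: 25.53
tool_pos: [0.4372, 0.1577, 0.0247]
tool_rot: [-3.135, -0.202, 0.0]
contact_force: [-0.2, 0.5, -0.8]
opening: 0.085
```

{"method": "step_arm", "body": {"moves": [[[0,0,0,0],[0,0,0,0],[0,0,0,0],[0,0,0,0],[0,0,0,0],[0,0,0,0],[0,0,0,0],[0,0,0,0]]], "grip": 1}}

```text
t: 26.2
tool_pos: [0.4381, 0.1575, 0.0264]
tool_rot: [-3.135, -0.201, -0.006]
contact_force: [-0.3, -0.1, 5.4]
opening: 0.0585
```

{"method": "step_arm", "body": {"moves": [[[0,0,2,0],[0,0,3.5,0],[0,0,3.5,0],[0,0,3.5,0],[0,0,0.5,0],[0,0,0,0]]]}}

```text
t: 26.7
tool_pos: [0.4386, 0.1576, 0.1581]
tool_rot: [-3.134, -0.201, -0.012]
contact_force: [0.8, 0.5, -0.8]
opening: 0.0583
```

{"method": "step_arm", "body": {"moves": [[[1.26,-3.71,0,0],[1.26,-3.71,0,0],[1.26,-3.71,0,0],[1.26,-3.71,0,0],[1.26,-3.71,0,0],[1.26,-3.71,0,0],[1.26,-3.71,0,0],[1.26,-3.71,0,0],[1.26,-3.71,0,0],[1.26,-3.71,0,0]]]}}

```text
t: 27.53
tool_pos: [0.5612, -0.2151, 0.1511]
tool_rot: [-3.133, -0.2, 0.006]
contact_force: [0.8, 0.0, -0.6]
opening: 0.0584
```

{"method": "step_arm", "body": {"moves": [[[1.26,-3.71,0,0],[1.26,-3.71,0,0],[0,0,0,0],[0,0,-3.5,0],[0,0,-3.5,0],[0,0,-2.5,0],[0,0,-1.5,0],[0,0,-0.5,0],[0,0,0,0],[0,0,0,0]]]}}

```text
t: 28.37
tool_pos: [0.5882, -0.2882, 0.0402]
tool_rot: [3.134, 0.201, 0.002]
contact_force: [0.5, 0.1, -1.3]
opening: 0.0585
```

{"method": "step_arm", "body": {"moves": [[[0,0,-0.5,0],[0,0,-0.2,0],[0,0,0,0],[0,0,0,0]]]}}

```text
t: 28.7
tool_pos: [0.5879, -0.2882, 0.0331]
tool_rot: [3.134, 0.201, 0.001]
contact_force: [-0.5, 0.3, -2.5]
opening: 0.0582
```

{"method": "step_arm", "body": {"moves": [[[0,0,-0.1,0],[0,0,-0.1,0],[0,0,0,0],[0,0,0,0]]]}}

```text
t: 29.03
tool_pos: [0.588, -0.2883, 0.0315]
tool_rot: [3.135, 0.201, 0.001]
contact_force: [-1.7, 0.8, 5.4]
opening: 0.0586
```

Contact. I'll release, rise and back off for the final look.

{"method": "step_arm", "body": {"moves": [[[0,0,0,0],[0,0,0,0],[0,0,0,0],[0,0,0,0],[0,0,0,0]]], "grip": 0}}

```text
t: 29.45
tool_pos: [0.5874, -0.2879, 0.03]
tool_rot: [-3.135, -0.201, 0.0]
contact_force: [0.2, -0.9, 1.0]
opening: 0.0853
```

{"method": "step_arm", "body": {"moves": [[[0,0,2,0],[0,0,3.5,0],[0,0,4,0],[0,0,4,0],[0,0,3,0],[-3,-1,1,0],[-3,-1,1,0],[-3,-1,1,0],[-3,-1,0,0],[-3,-1,0,0]]]}}

```text
t: 30.28
tool_pos: [0.4366, -0.3385, 0.2264]
tool_rot: [3.133, 0.202, 0.002]
contact_force: [-0.1, -1.0, -0.8]
opening: 0.0851
```

{"method": "step_arm", "body": {"moves": [[[-3,-1,0,0],[-2.5,-1,0,0],[-2,-1,0,0],[0,0,0,0],[0,0,0,0]]]}}

```text
t: 30.7
tool_pos: [0.362, -0.3684, 0.2254]
tool_rot: [3.135, 0.197, 0.001]
contact_force: [-0.1, 0.2, 0.5]
opening: 0.0855
```

```bash
python3 - <<'E'
from h import *
st(); a=snap("top","top9"); b=snap("side","side9")
A=cv2.resize(a[115:300,180:450],None,fx=2.2,fy=2.2,interpolation=cv2.INTER_CUBIC)[:300]; B=cv2.resize(b[130:280,190:410],None,fx=2,fy=2,interpolation=cv2.INTER_CUBIC)
W=max(A.shape[1],B.shape[1]); p=lambda i:cv2.copyMakeBorder(i,0,0,0,W-i.shape[1],0)
cv2.imwrite("pics/end.png",np.vstack([p(A),p(B)])[:600])
T=dict(red_lantern=((.645,.042),"tray_lanterns"),yellow_lantern=((.628,-.046),"tray_lanterns"),silver_tin=((.604,.223),"tray_tins"),violet_tin=((.593,.312),"tray_tins"),cup=((.588,-.288),"tray_cup"))
tr=dict(tray_lanterns=(.6372,-.0027,-.2106),tray_tins=(.5993,.2676,.1253),tray_cup=(.5894,-.2879,.2312))
for th,(g,t) in T.items():
    ds=nets.masks_of("top",th); p0=proj("top",[*g,.035])
    ds=[d for d in ds if np.hypot(*(np.argwhere(d["region"]).mean(0)[::-1]-p0))<8]
    if not ds: print(th,"none");continue
    v=fit("top",th,ds[0]["region"],g,.005,yaws=YAW[th]); x,y,w=tr[t]; d=v[:2]-[x,y]
    print(th,v,"in tray mm",np.round(1000*np.array([d[0]*np.cos(w)+d[1]*np.sin(w),-d[0]*np.sin(w)+d[1]*np.cos(w)])))
E
```

```text
t 30.7 tcp [ 0.362  -0.3684  0.2254] jawyaw 0.126 z [ 0. -0. -1.] F [-0.1  0.2  0.5] open 0.0855 q [-0.94 -0.21  1.87  0.    1.48 -1.06]
red_lantern [0.646  0.039  1.3782 0.8692] in tray mm [-0. 43.]
yellow_lantern none
silver_tin [0.6041 0.2221 0.2057 0.9319] in tray mm [ -1. -46.]
violet_tin [ 0.5939  0.3113 -0.0161  0.8808] in tray mm [ 0. 44.]
cup [ 0.588  -0.2912  0.0898  0.9217] in tray mm [-2. -3.]
```

View pics/end.png

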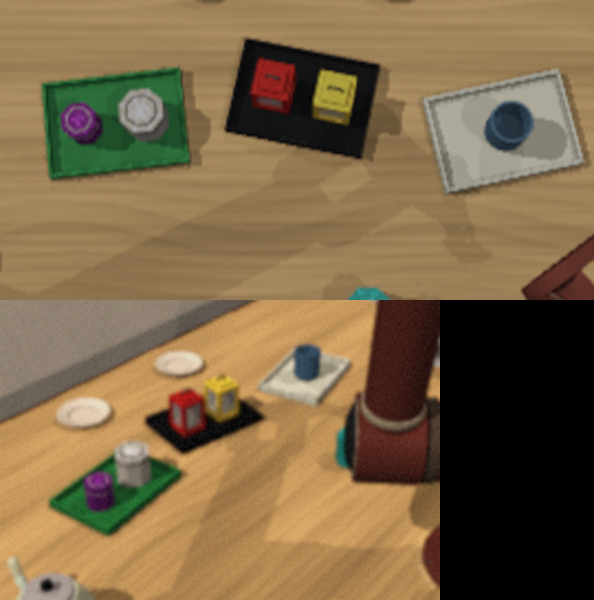

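All five things stand upright in the right trays: tins in green (80,122)/(140,112), lanterns in black (273,85)/(333,97), cup in white (508,125).

```bash
python3 -c "
from h import *
ctrl.finish_job()"
```

```text
the job is handed in; nothing more can be done
```

I sorted all five things into their trays and handed the job in at about 31 s of the 128 s allowed. I went in the order you gave: yellow and red lanterns into black, silver and violet tins into green, blue cup into white. I set each one down in small steps until the wrist force showed it touching the tray floor. The highest force I read was about 13 N, against the 120 N limit.

**Final checks:** the top and side pictures show all five upright, with each pair side by side in its tray. The position fits from the top picture put the red lantern, both tins and the cup within 3 mm of where I aimed.

**What is less certain:**
- **Yellow lantern:** the network missed it in the last top picture, so I only confirmed it by eye in the top and side views.
- **Red lantern and violet tin:** their final fits were looser (overlap 0.87 and 0.88, against 0.92–0.93 for the silver tin and cup).
- **Bystanders and look-alikes:** I never handled the teapot, the cake stand or the teal and brown look-alike tins. I did not measure their positions again at the end.

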